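Press a pin home with bench-mounted locking pliers and release them

ROBOT

A 6-joint arm with a two-finger parallel gripper is mounted at the origin on the work surface. World frame = base frame: x ahead of the robot, y to its left, z up, the work surface at z = 0. Lengths are in m, angles in degrees, forces in N, time in s.
With the tool pointing down it reaches from about 0.35 to 0.725 m from the base axis. Payload 6 kg.
Tool frame: the origin (TCP) lies on the centre line of the jaws, within the pads' length; the fingertips stand 22 mm ahead of it and the grasp point (between the pads) lies 3 mm ahead of it (ctrl.tips_ahead is the distance from the TCP to the fingertips, in m); z points along the fingers, y is the line along which they close (so a half turn about z gives the same grasp; the last joint's range is limited). The gripper opens to 85 mm and grips with 20 to 120 N. Pads are 22 mm wide; open, the fingers measure 114 mm over their backs; the gripper's body (76 mm by 85 mm) begins 54 mm behind the grasp point. The pads swing forward as they close: fully open they stand 13 mm farther back than shut.
Start: joints at [-54.964, 2.303, 4.859, 0, -92.561, -19.12], TCP at [0.165, -0.577, 0.253] pointing down, gripper open.
Joint ranges: [-146.85, 146.85], [-73.84, 115.35], [-62.03, 85.46], [-188.31, 113.3], [-161.28, -10.13], [-171.36, 171.36]. Speed limits (degrees/s): [147.25, 147.25, 172.46, 180, 180, 180].

INTERFACE

Orientations are given as [roll, pitch, yaw] about the fixed x, y, z axes, in that order (R = Rz(yaw) Ry(pitch) Rx(roll)).
In Python, from plant import ctrl gives the robot as it stands. The module is installed in compiled form; this text tells all that it offers.
- The arm moves only by the shell command python3 -m pendant 'ROWS'. ROWS is JSON, a list of rows, each a list of 3 entries, a list of its own where there are three numbers: the closure, from -1 (fully open) to 1 (shut), then the shift along the world's x, y, z in m, then the turn about the world's z in rad. A call has 1 to 5 rows; each row is the pose to reach, as a shift and turn from the pose commanded when the call began; what a row does not reach only later rows make up. A row lasts 1/8 s, in which the tool goes at most 62.5 mm and 10.7 degrees, less where a joint would pass 70% of its speed; a pose out of reach is approached as far as the arm can. A call with a gripper value outside its range is refused whole. The fingers move at their own pace and stop on an object; the grip force is fixed at half the most. Time passes only in rows, so rows that repeat a pose let the fingers close. It gives the time, the measured TCP pose, the force, the opening and the grip force at its end, in the units of the state.
- ctrl.get_obs(): the state, without advancing time (a new reading comes with each control period).
- ctrl.camera(name): name is "scene" or "side" or "wrist"; returns a dict with "img" (420x560x3 uint8, blue, green, red), "camera_matrix" (3x3 intrinsics, pixels), "R" (3x3) and "t" (3): a world point X has camera coordinates R X + t; the wrist camera has in their place "T_tool_cam" (4x4, takes a point from camera to tool coordinates, whose origin is the TCP and whose axes are the flange's). Camera axes: x right, y down, z forward; pixel columns grow to the right and rows downward; lengths in m; the calibration is good to about 2 mm. A picture is of the moment at which its call begins: read the wrist's pose just before it. There is no depth.
- ctrl.hand_in(): hands the job in; it is judged then, once.
The state is a dict: "time": time; "q": joint angles; "qvel": joint speeds; "joint_efforts": joint torques, N m; "ee_pos": TCP position; "tcp_rot": TCP orientation; "wrist_force": force on the tool from outside, world axes, zero at the start; "torque": the same for the moment, N m; "opening": finger opening in m; "grasp_force": force on a finger pad.
Only numpy, scipy, OpenCV 4.12 (cv2) and the standard library are available. Lean on these libraries where they do the work, as an engineer would, in place of code of your own. Each camera call takes 0.05 s, during which the arm holds its last target. There are 200 camera calls.

TASK

Slide the connector housing along its nest until it sits fully home against the stop between the jaws of the bench-mounted locking pliers, then squeeze the pliers' moving handle until it goes over centre and stays locked on its own, which presses the steel pin home into the housing. Then pull the release lever so that the pliers spring fully open, and leave the housing seated in the nest with its pin pressed in. Work gently: push the handle and the lever with no more than 20 N and the housing with no more than 25 N, open the locked handle with its lever rather than by forcing it, and leave the other things on the bench alone.

Things in the scene. Friction and masses are not known exactly. Their poses are not given: they have to be found in the camera images.
- pliers: Fixed half of steel locking pliers lying flat on a dark base plate. Origin on the table under the handles' pivot; x points from handles to jaws, y from moving to fixed handle, z up. In this frame, mm: fixed handle a bar x -112 to 0, y 16 to 28, z 37 to 53; moving handle's pivot x 0, y -12. Base plate x -40 to 172, y -33 to 58, 10 thick; behind x -40 only table lies below the handles.
- nest_home (a point): Where the housing's centre is when fully home: x 95, y 17, z 45 mm in the pliers' frame, axes as the pliers. Aluminium nest (x 60 to 167, y -12 to 45, floor z 30): a channel along x between low rails (faces y 2.5 and 30, tops z 37), open at its +x end, stop wall at x 77. Fixed jaw face at y 30, z 37 to 53; the moving jaw comes from -y, at x 95.
- housing_center (a point): Centre of the loose aluminium connector housing, 36 mm (x) x 26 (y) x 30 high, brass socket 18 mm across, 12 high on top, 0.1 kg. It stands in the channel, axes as the pliers, 22 to 48 mm from home towards the open end (+x, beyond which it is free to push). Push its +x end face towards -x, just above the rails. A steel pin 8 mm across stands out of its -y face at mid-height.
- pin (a joint): Travel of the pin into the housing, m: 0 to 0.001 at the start (about 7 mm proud), 0.005 or more when pressed home. It takes about 6 N at the jaw and stays where it is pressed.
- handle (a joint): Moving handle, rad: 0 open (0.34 from parallel with the fixed handle), grows as squeezed to +y; 5 to 14 N at its end, easing off near dead centre. Past it, it runs ahead by itself about 0.03 (3 mm) onto its rigid stop and stays when let go; short of it, it follows back. Dead centre lies anywhere from 0.25 to 0.38, not measurable: feel for the push vanishing, then touch the stop but lightly.
- handle_end (a point): Push point on the outer (-y) face of the moving handle, 105 mm from its pivot, mid-height, 45 mm above the table. The bar is 115 mm long from the pivot, 12 thick, 16 high; point x points from tail to pivot and turns with the handle.
- lever (a joint): Release lever relative to the moving handle, rad: 0 at rest (light return spring), grows to 0.55 as its end is pulled towards the pliers' -y. Its nose meets a post after 0.05 to 0.3; then 1 to 3 N at its end pry the locked handle back over centre, at 0.15 to 0.45; the handle then springs open by itself to 0 and takes the lever along, away from the pull.
- lever_end (a point): Point on the dark paddle of the release lever, 100 mm from the lever's pivot (in the moving handle, 58 mm behind the handle's pivot). Paddle 7 mm thick (y), 18 high, mid-height 45 mm above the table, reaching 20 mm further back; this part sticks out behind both handles, free on both sides. With the handle locked the point lies near x -157, y -3 to 18 mm in the pliers' frame.
- housing: The housing of housing_center; origin under its centre, 15 mm lower, same axes.
- spare: spare connector housing without a loose pin, like the other one; bystander
- driver: screwdriver 170 mm; bystander
- adapter: small brass adapter, 26 mm across, 30 mm high; bystander
- tape: roll of tape, 64 mm across, 18 mm high; bystander
- battery: black battery pack 70 x 120 x 45 mm; bystander
- jar: jar 44 mm across, 50 mm high; bystander
- spanner: spanner 160 mm; bystander
Mind the look-alikes: they are no part of the job. What is shaped like the housing but purple is not meant.

How it is judged (in metres and radians):
On the way, in this order (a step that is already met when the one before it is completed fails the run):
1. the housing is home against the stop (within 2.5 mm along the channel), the pliers still open (x of housing_center in the frame of nest_home between -0.0025 and 0.0025 m and y of housing_center in the frame of nest_home between -0.003 and 0.003 m and z of housing_center in the frame of nest_home between -0.003 and 0.003 m and value of joint handle below 0.1 rad), for 0.2 s.
2. the pliers are locked on their own (handle past 0.25 rad, at rest, not touched) and the pin is pressed in at least 4.8 mm (value of joint handle above 0.25 rad and value of joint pin above 0.0048 m and contact force between the fingers and handle below 0.05 N and velocity of joint handle between -0.1 and 0.1 rad/s), for 0.3 s.
3. the release lever is pulled (0.08 rad or more) with the handle still locked (value of joint lever above 0.08 rad and value of joint handle above 0.25 rad), for 0.02 s.
4. the handle has sprung open (value of joint handle below 0.05 rad), for 0.1 s.
At the end, for the whole second after the job is handed in: the pin is pressed in at least 4.8 mm, the housing stands at rest and upright at home in the nest (within 2.5 mm along the channel and 3 mm across and up), and the pliers are open (handle below 0.05 rad) with the lever back at rest (below 0.06 rad) (x of housing_center in the frame of nest_home between -0.0025 and 0.0025 m and y of housing_center in the frame of nest_home between -0.003 and 0.003 m and z of housing_center in the frame of nest_home between -0.003 and 0.003 m and value of joint pin above 0.0048 m and value of joint handle below 0.05 rad and value of joint lever below 0.06 rad and linear speed of housing below 0.02 m/s and angle between housing_center's own z axis and vertical below 0.1 rad); the robot touches nothing.
It fails at once if the robot strains the moving handle or its lever with more than 20 N (contact force between any of the fingers, the arm and handle above 20 N).
It fails at once if the robot pushes the housing with more than 25 N (contact force between the fingers and housing above 25 N).
It fails at once if another thing on the bench is moved by more than 30 mm (distance of any of spare, driver, adapter, tape, battery, jar, spanner from where it was at the start of the episode above 0.03 m).
It also fails if it takes over 69 s, if anything falls off the work surface, if the arm or the gripper's body presses on something with over 40 N, if the wrist force passes 120 N, or if a joint passes its speed limit or range.

## Working session

There is one attempt and no reset: what is moved stays moved. The work goes in short steps, Python scripts to look and compute and a shell command to move; the robot and the scene stay as the last step left them, time stands still between calls to the robot, and variables do not carry over. Pictures are saved under pics/ and viewed, at most 10 in all, crops included, and the job is handed in when it is done.

```bash
mkdir -p pics
python3 - <<'E'
from plant import ctrl
import cv2,numpy as np,pickle
d={}
o=ctrl.get_obs(); print(o)
for n in("scene","side","wrist"):
    c=ctrl.camera(n); d[n]=c; cv2.imwrite(f"pics/{n}0.png",c["img"])
    print(n,c["camera_matrix"].tolist(),[np.round(c[k],4).tolist() for k in("R","t","T_tool_cam") if k in c])
d["obs"]=o
pickle.dump(d,open("d0.pkl","wb"))
print(ctrl.tips_ahead)
E
```

```text
{'time': 0.0, 'q': array([-5.49640196e+01,  2.33902731e+00,  4.80386172e+00, -2.65218201e-02,
       -9.25615139e+01, -1.91190978e+01]), 'qvel': array([0.03259612, 0.04079947, 0.01420962, 0.01848018, 0.06391473,
       0.01932762]), 'joint_efforts': array([ 8.37185075e-05, -3.68200850e+01,  3.47417343e+01,  6.93227246e+00,
       -5.24124684e-03,  4.20737877e-05]), 'ee_pos': array([ 0.16454846, -0.57670447,  0.25229006]), 'tcp_rot': array([ 1.79899975e+02, -6.62992841e-03, -1.64081949e+02]), 'wrist_force': array([ 0.25507332, -0.36873105, -0.11536517]), 'torque': array([-0.04875305,  0.01367074,  0.00155466]), 'grasp_force': 0.0, 'opening': 0.08516364220692073}
scene [[387.77391461283844, 0.0, 273.5247553797775], [0.0, 387.77391461283844, 203.38428067286807], [0.0, 0.0, 1.0]] [[[-0.6254, 0.7802, -0.0139], [0.4764, 0.3677, -0.7987], [-0.618, -0.506, -0.6016]], [0.351, -0.2378, 1.2664]]
side [[405.1694570065942, 0.0, 278.4542356185502], [0.0, 405.1694570065942, 213.30799944549605], [0.0, 0.0, 1.0]] [[[0.9774, -0.2112, 0.0073], [-0.1365, -0.6575, -0.741], [0.1613, 0.7233, -0.6715]], [-0.5681, 0.1209, 0.9278]]
wrist [[369.77372945135414, 0.0, 274.40641308777623], [0.0, 369.77372945135414, 208.0209449504943], [0.0, 0.0, 1.0]] [[[0.001, -0.9572, -0.2895, 0.0729], [1.0, 0.0008, 0.0009, 0.0013], [-0.0006, -0.2895, 0.9572, -0.1199], [0.0, 0.0, 0.0, 1.0]]]
0.022
```

View pics/scene0.png

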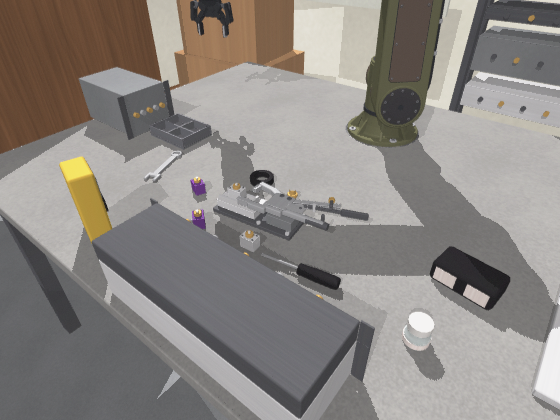

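View pics/side0.png

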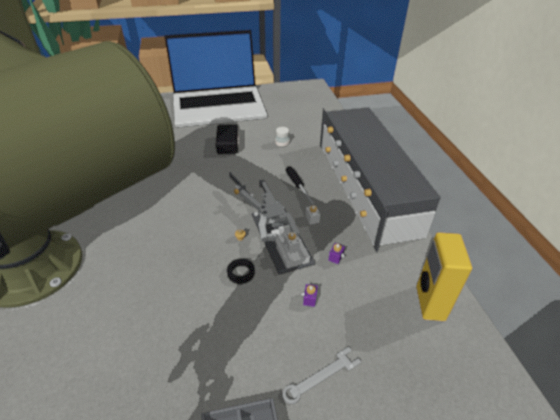

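The scene view shows the pliers around px (215–370, 180–235), jaws to the left. The side view shows them around (230–315, 170–270), jaws downward. I'll enlarge both in one composite.

Run:
```python
import cv2,numpy as np
a=cv2.imread("pics/scene0.png")[165:245,200:380]; b=cv2.imread("pics/side0.png")[165:280,215:335]
a=cv2.resize(a,None,fx=4.4,fy=4.4,interpolation=cv2.INTER_CUBIC); 
cv2.imwrite("pics/z1.png",a)
b=cv2.resize(b,None,fx=5,fy=5,interpolation=cv2.INTER_CUBIC); cv2.imwrite("pics/z2.png",b)
print(a.shape,b.shape)
```

```text
(352, 792, 3) (575, 600, 3)
```

View pics/z1.png

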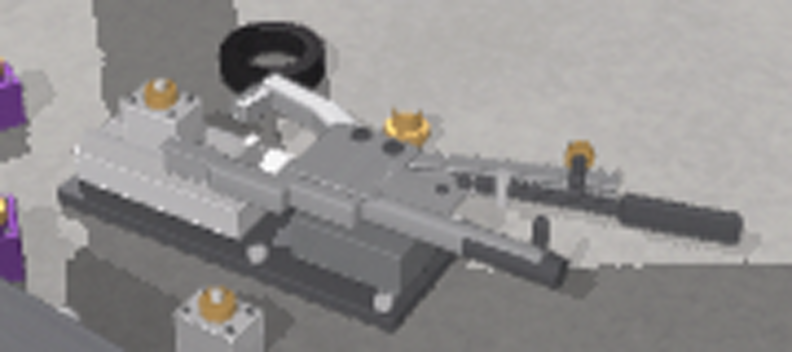

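View pics/z2.png

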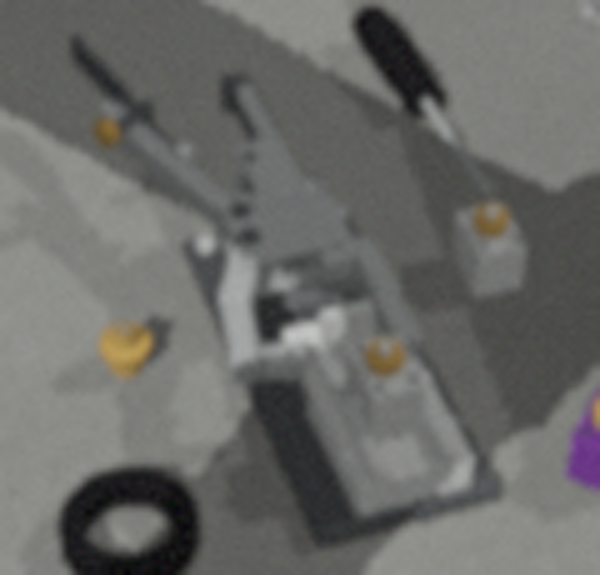

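The crops show the base-plate corners (scene crop 62,187 / 392,325 / 462,258; side crop 500,490 / 322,543 / 190,240). The housing's socket is at (162,88) and (388,345), and two brass pieces stand near the moving handle. Next I'll fit the pose.

```bash
cat > h.py <<'E'
import numpy as np,pickle
from scipy.optimize import least_squares
def proj(c,X):
    p=(c["R"]@np.atleast_2d(X).T).T+c["t"]; p=p@c["camera_matrix"].T; return p[:,:2]/p[:,2:]
def world(P,X): # P=x,y,yaw,(z)
    c,s=np.cos(P[2]),np.sin(P[2]); X=np.atleast_2d(X)/1000.
    return X@np.array([[c,s,0],[-s,c,0],[0,0,1]])+[P[0],P[1],P[3] if len(P)>3 else 0]
def tri(obs):
    return least_squares(lambda X:np.concatenate([proj(c,X)[0]-u for c,u in obs]),[.5,0,.04])
E
python3 - <<'E'
from h import *
d=pickle.load(open("d0.pkl","rb")); S,D=d["scene"],d["side"]
fs=lambda u:np.array(u)/4.4+[200,165]-.4
fd=lambda u:np.array(u)/5.+[215,165]-.4
M=[(172,58,10),(-40,58,10),(-40,-33,10)]; us=[fs(u) for u in[(62,187),(392,325),(462,258)]]
N=[(172,58,10),(172,-33,10),(-40,-33,10)]; ud=[fd(u) for u in[(500,490),(322,543),(190,240)]]
def res(P): return np.concatenate([(proj(S,world(P,M))-us).ravel(),(proj(D,world(P,N))-ud).ravel()])
best=min((least_squares(res,[.5,-.1,y,0],loss="soft_l1") for y in np.arange(-3,3,1.)),key=lambda r:r.cost)
P=best.x; print(P,np.round(best.fun,1))
np.save("P.npy",P[:3])
def q(n,a,b,inv=True):
    r=tri([(S,fs(a)),(D,fd(b))]); c,s=np.cos(P[2]),np.sin(P[2]); l=r.x[:2]-P[:2]
    print(n,np.round(r.x,4),"local mm",np.round([1000*(c*l[0]+s*l[1]),1000*(-s*l[0]+c*l[1]),1000*r.x[2]],1),"rms",np.sqrt(r.cost/2).round(2))
q("socket top",(162,88),(388,345))
q("fixed tail",(560,262),(238,80)); q("paddle tail",(738,222),(78,42)); q("adapterA",(408,118),(127,335)); q("adB",(580,148),(108,122)); q("mv end",(618,178),(112,108)); q("spare",(216,292),(492,212))
for n,X in[("handle_end",(-105*np.cos(.34)-0,-12-6-105*np.sin(.34),45)),("home",(95,17,45)),("lockend",(-157,8,45))]: print(n,world(P,X))
E
```

```text
[ 0.56187085  0.03349278 -1.45821337 -0.0021374 ] [-2.8  1.3 -2.   1.   2.1 -6.3  0.4  0.3 -1.5 -0.6 -1.  -0.1]
socket top [ 0.5924 -0.0863  0.0698] local mm [122.5  16.8  69.8] rms 0.48
fixed tail [0.5652 0.1456 0.0508] local mm [-111.    15.9   50.8] rms 0.65
paddle tail [0.4856 0.1978 0.0503] local mm [-171.8  -57.3   50.3] rms 0.6
adapterA [ 0.4818 -0.0066  0.022 ] local mm [ 30.8 -84.1  22. ] rms 0.72
adB [0.4918 0.1107 0.0603] local mm [-84.6 -60.9  60.3] rms 0.38
mv end [0.4948 0.1342 0.0527] local mm [-107.6  -55.3   52.7] rms 0.94
spare [0.6736 0.0226 0.0415] local mm [ 23.3 109.8  41.5] rms 0.43
handle_end [[0.49806937 0.12589922 0.0428626 ]]
home [[ 0.58943603 -0.05899593  0.0428626 ]]
lockend [[0.552182   0.19039761 0.0428626 ]]
```

```bash
python3 -m pendant '[[1,[0.03,0.05,0],-0.04],[1,[0.06,0.1,0],-0.08],[1,[0.09,0.15,0],-0.12],[1,[0.12,0.2,0],-0.164],[1,[0.15,0.25,0],-0.164]]'; python3 -m pendant '[[1,[0.03,0.05,0],0],[1,[0.06,0.1,0],0],[1,[0.09,0.15,0],0],[1,[0.12,0.2,0],0],[1,[0.15,0.25,0],0]]'; python3 -m pendant '[[1,[0.03,0.05,0],0],[1,[0.06,0.097,0],0],[1,[0.06,0.097,0],0],[1,[0.06,0.097,0],0]]'
python3 - <<'E'
from plant import ctrl
import cv2,pickle
o=ctrl.get_obs(); c=ctrl.camera("wrist"); pickle.dump((o,c),open("w1.pkl","wb"))
cv2.imwrite("pics/w1.png",cv2.resize(c["img"],None,fx=1.42,fy=1.42,interpolation=cv2.INTER_CUBIC)); print(o["time"],o["ee_pos"],o["tcp_rot"],o["wrist_force"],o["q"])
E
```

```text
time: 0.78
ee_pos: [0.315, -0.3252, 0.2531]
tcp_rot: [180.0, 0.0, -173.5]
wrist_force: [1.8, -1.0, -1.0]
opening: 0.0004
grasp_force: 0.0
time: 1.4
ee_pos: [0.4651, -0.075, 0.2534]
tcp_rot: [180.0, 0.0, -173.4]
wrist_force: [0.5, 0.3, -0.1]
opening: -0.0001
grasp_force: 0.0
time: 1.9
ee_pos: [0.5244, 0.02, 0.2529]
tcp_rot: [-180.0, -0.1, -173.5]
wrist_force: [-0.2, -1.3, 0.5]
opening: -0.0
grasp_force: 0.0
1.9 [0.52439372 0.02000201 0.25292808] [-1.79982827e+02 -5.28568082e-02 -1.73452500e+02] [-0.15868998 -1.25431443  0.50101736] [ 2.41747069e+01 -9.16911541e+00 -6.15054732e+00  3.61236750e-04
 -9.30741436e+01 -1.07627180e+02]
```

View pics/w1.png

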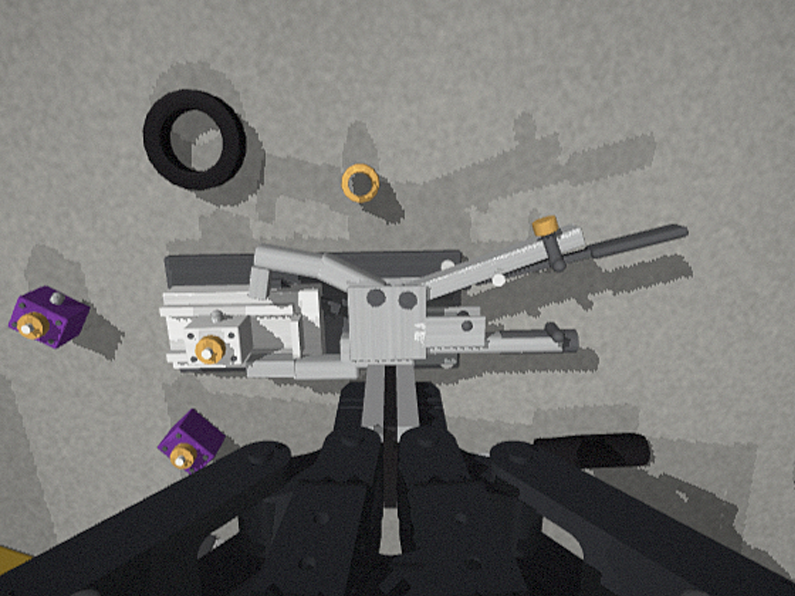

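The wrist view shows the pliers flat, jaws left. The base-plate corners are at (165,255) and (462,250), and the fixed handle's end is at (578,331–349). The moving handle ends at (581,235), with a brass stud at (544,226) on its outer face. The paddle tip is at (687,231) and the socket at (209,343).

```bash
cat >> h.py <<'E'
from scipy.spatial.transform import Rotation as Ro
def wcam(o,c):
    T=np.eye(4);T[:3,:3]=Ro.from_euler("xyz",o["tcp_rot"],degrees=True).as_matrix();T[:3,3]=o["ee_pos"]
    I=np.linalg.inv(T@c["T_tool_cam"]); return dict(R=I[:3,:3],t=I[:3,3],camera_matrix=c["camera_matrix"])
def ray(c,u,z,P): # pixel -> local mm at height z (m)
    d=c["R"].T@np.linalg.solve(c["camera_matrix"],[u[0],u[1],1]);o=-c["R"].T@c["t"]
    w=o+d*(z-o[2])/d[2]; l=w[:2]-P[:2]; k,s=np.cos(P[2]),np.sin(P[2])
    return np.round(1000*np.array([k*l[0]+s*l[1],-s*l[0]+k*l[1]]),1),w
E
python3 - <<'E'
from h import *
d=pickle.load(open("d0.pkl","rb")); S,D=d["scene"],d["side"]; W=wcam(*pickle.load(open("w1.pkl","rb")))
fs=lambda u:np.array(u)/4.4+[200,165]-.4
fd=lambda u:np.array(u)/5.+[215,165]-.4
fw=lambda u:np.array(u)/1.42
L=[(S,(172,58,10),fs((62,187))),(S,(-40,58,10),fs((392,325))),(D,(172,58,10),fd((500,490))),(D,(172,-33,10),fd((322,543))),(D,(-40,-33,10),fd((190,240))),
(W,(172,-33,10),fw((165,255))),(W,(-40,-33,10),fw((462,250))),(W,(-112,28,53),fw((579,350))),(W,(-112,16,53),fw((579,331))),(W,(-112,16,53),fw((579,331)))]
r=lambda P:np.concatenate([proj(c,world(P,X))[0]-u for c,X,u in L])
b=least_squares(r,[.56,.033,-1.458,0],loss="soft_l1");P=b.x;print(P,np.round(b.fun,1))
wr=lambda P:r(P)[10:]
b=least_squares(wr,[.56,.033,-1.458]);print("wrist only",b.x,np.round(b.fun,1)); 
np.save("P.npy",P[:3])
for n,u,z in[("socket",(209,343),.072),("stud outer",(544,217),.045),("stud top",(544,222),.052),("h end outer",(578,226),.053),("h end inner",(583,240),.053),("paddle tip",(687,229),.054),("adA",(360,182),.03),("pivot bolt",(376,297),.06)]: print(n,*ray(W,fw(u),z,P))
for n,X in[("handle_end",(-105*np.cos(.34)-6*np.sin(.34),-12-6*np.cos(.34)-105*np.sin(.34),45)),("home",(95,17,45))]: print(n,X,world(P,X))
for z in (.045,.05,.06):
  pass
r3=tri([(S,fs((162,88))),(D,fd((388,345))),(W,fw((209,343)))]);print("socket 3view",r3.x,r3.cost,ray(W,proj(W,r3.x)[0],r3.x[2],P)[0])
r3=tri([(S,fs((580,148))),(D,fd((108,122))),(W,fw((544,222)))]);print("stud 3view",r3.x,r3.cost,ray(W,proj(W,r3.x)[0],r3.x[2],P)[0])
E
```

```text
[ 0.55892192  0.03789443 -1.43234028 -0.00377537] [-1.2  3.2  1.3  1.6  0.1 -1.4 -1.2 -1.6 -2.6 -0.3 -0.4 -0.   0.  -1.3
 -1.  -0.7 -0.   0.8 -0.   0.8]
wrist only [ 0.55806301  0.03734998 -1.42964026] [-2.5  0.3  0.  -1.5  0.1 -0.3  1.1  1.   1.1  1. ]
socket [123.6   9. ] [ 0.58489455 -0.08328254  0.072     ]
stud outer [-85.5 -59.7] [0.48797276 0.11438074 0.045     ]
stud top [-83.7 -57.7] [0.49020932 0.11282741 0.052     ]
h end outer [-104.4  -54.9] [0.49010934 0.13367983 0.053     ]
h end inner [-108.1  -46.2] [0.49826732 0.13863366 0.053     ]
paddle tip [-170.8  -51.7] [0.48413473 0.1998944  0.054     ]
adA [ 29.3 -82.6] [ 0.48115088 -0.00251129  0.03      ]
pivot bolt [ 20.4 -14.5] [0.54734214 0.01569599 0.06      ]
handle_end (np.float64(-100.99016243332123), np.float64(-52.672672667955595), 45) [[0.49281525 0.13064857 0.04122463]]
home (95, 17, 45) [[ 0.58887058 -0.05385021  0.04122463]]
socket 3view [ 0.58854958 -0.08552879  0.06622977] 4.660019787364462 [126.3  12.3]
stud 3view [0.48964231 0.11050198 0.05941602] 0.8635408685232933 [-81.5 -58.6]
```

Run:
```python
import cv2,pickle,numpy as np
i=pickle.load(open("w1.pkl","rb"))[1]["img"]
a=i[165:275,105:305]; b=i[145:255,295:495]
f=lambda x:cv2.resize(x,None,fx=4,fy=2.7*4/2.7*0.68,interpolation=cv2.INTER_CUBIC)
cv2.imwrite("pics/w1z.png",np.vstack([cv2.resize(a,(545,300),interpolation=cv2.INTER_CUBIC),cv2.resize(b,(545,300),interpolation=cv2.INTER_CUBIC)]))
```

```text
(no output)
```

View pics/w1z.png

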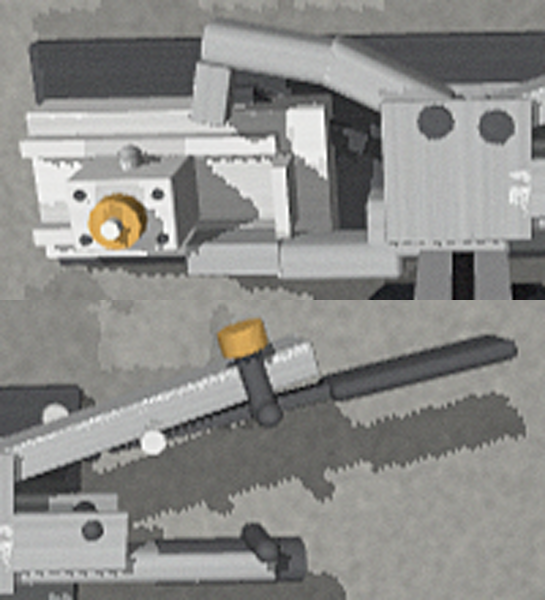

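The crop shows the near rail's inner edge running (20,157) to (275,154). The pivot bolt is at (497,126), the socket at (117,221) and the fixed handle's end near (303,552–580). The brass knob spans u 220–270, and the handle tip is at (318,345–372). I'll refit with these features.

Run:
```python
from h import *
d=pickle.load(open("d0.pkl","rb")); S,D=d["scene"],d["side"]; W=wcam(*pickle.load(open("w1.pkl","rb")))
k=545/200
fa=lambda u:np.array(u)/k+[105,165]-.3
fb=lambda u:np.array([u[0],u[1]-300])/k+[295,145]-.3
fs=lambda u:np.array(u)/4.4+[200,165]-.4
fd=lambda u:np.array(u)/5.+[215,165]-.4
L=[(W,(167,2.5,37),fa((20,157))),(W,(77,2.5,37),fa((275,154))),(W,(-112,28,53),fb((303,582))),(W,(-112,16,53),fb((303,550))),(W,(0,-12,58),fa((497,126))),
(S,(172,58,10),fs((62,187))),(S,(-40,58,10),fs((392,325))),(D,(172,58,10),fd((500,490))),(D,(172,-33,10),fd((322,543))),(D,(-40,-33,10),fd((190,240)))]
def r(P,n=len(L)):
    e=[(proj(c,world(P[:3],X))[0]-u)*(1 if c is W else .6) for c,X,u in L[:n]]
    e.append(proj(W,world(P[:3],(P[3]*1000,17,68)))[0]-fa((117,221)))
    return np.concatenate(e)
for n in (5,10):
    b=least_squares(r,[.56,.033,-1.458,.125],args=(n,),loss="soft_l1");P=b.x;print(P,np.round(b.fun,1))
    for nm,X in[("home",(95,17,45)),("hend",(-101,-52.7,45))]: print(nm,world(P[:3],X))
    for nm,u,z in[("knob l",(220,345),.055),("knob r",(270,345),.055),("knob outer",(245,322),.055),("tip outer",(312,340),.053),("tip inner",(320,372),.053),("paddle end",(515,345),.054),("plate corner",(35,42),.01),("plate r",(545,34),.01)]: print(nm,*ray(W,(fa if "plate" in nm else fb)(u),z,P))
np.save("P.npy",P[:3])
```

```text
[ 0.55942018  0.0365374  -1.43880076  0.1239053 ] [-0.4 -0.5 -0.2 -0.9  0.4  0.3  1.5 -0.  -0.8  0.1  0.   2. ]
home [[ 0.5887755 -0.0553988  0.045    ]]
hend [[0.49388573 0.12972284 0.045     ]]
knob l [-77.5 -54.9] [0.49476943 0.10614988 0.055     ]
knob r [-93.4 -54.7] [0.49294405 0.12191916 0.055     ]
knob outer [-84.9 -62.1] [0.48668037 0.11257153 0.055     ]
tip outer [-107.3  -55.7] [0.49008601 0.13558199 0.053     ]
tip inner [-110.8  -45.3] [0.49994583 0.14041325 0.053     ]
paddle end [-171.7  -53.2] [0.48410009 0.19978478 0.054     ]
plate corner [167.4 -32.4] [ 0.54933711 -0.13371513  0.01      ]
plate r [-20.  -32.3] [0.52480707 0.05216732 0.01      ]
[ 0.55942482  0.03642097 -1.43928375  0.12377336] [-0.5 -0.6 -0.4 -0.9  0.3  0.3  1.4  0.  -0.9  0.1 -1.1  0.9  0.2  0.1
  0.1 -1.1 -0.8 -1.3 -1.4 -0.7  0.   1.9]
home [[ 0.58873573 -0.0555294   0.045     ]]
hend [[0.49393539 0.12963806 0.045     ]]
knob l [-77.6 -55. ] [0.49476943 0.10614988 0.055     ]
knob r [-93.5 -54.7] [0.49294405 0.12191916 0.055     ]
knob outer [-85.  -62.1] [0.48668037 0.11257153 0.055     ]
tip outer [-107.4  -55.7] [0.49008601 0.13558199 0.053     ]
tip inner [-110.9  -45.3] [0.49994583 0.14041325 0.053     ]
paddle end [-171.8  -53.3] [0.48410009 0.19978478 0.054     ]
plate corner [167.3 -32.3] [ 0.54933711 -0.13371513  0.01      ]
plate r [-20.1 -32.3] [0.52480707 0.05216732 0.01      ]
```

```bash
python3 -m pendant '[[1,[0.025,-0.048,0],0.017],[1,[0.05,-0.096,0],0.017],[1,[0.073,-0.142,-0.02],0.017],[1,[0.073,-0.142,-0.07],0.017],[1,[0.073,-0.142,-0.12],0.017]]'; python3 -m pendant '[[1,[0,0,-0.04],0],[1,[0,0,-0.069],0],[1,[0,0,-0.069],0],[1,[0,0,-0.069],0]]'
```

```text
time: 2.58
ee_pos: [0.5971, -0.124, 0.1324]
tcp_rot: [180.0, 0.1, -172.7]
wrist_force: [0.8, 0.5, 0.7]
opening: -0.0001
grasp_force: 0.0
time: 3.08
ee_pos: [0.5982, -0.1227, 0.0665]
tcp_rot: [-180.0, 0.1, -172.5]
wrist_force: [0.4, 0.3, 1.6]
opening: -0.0
grasp_force: 0.0
```

```bash
python3 -m pendant '[[1,[-0.0005,0.004,-0.002],0],[1,[-0.001,0.008,-0.002],0],[1,[-0.0015,0.012,-0.002],0],[1,[-0.002,0.016,-0.002],0],[1,[-0.002,0.016,-0.002],0]]';python3 -m pendant '[[1,[-0.0005,0.004,0],0],[1,[-0.001,0.008,0],0],[1,[-0.0015,0.012,0],0],[1,[-0.0015,0.012,0],0],[1,[-0.0015,0.012,0],0]]'
python3 - <<'E'
from plant import ctrl
import cv2,pickle
o=ctrl.get_obs(); c=ctrl.camera("wrist"); pickle.dump((o,c),open("w2.pkl","wb"))
c2=ctrl.camera("side")
cv2.imwrite("pics/w2.png",c["img"]); print(o["time"],o["ee_pos"],o["tcp_rot"],o["wrist_force"])
E
```

```text
time: 3.7
ee_pos: [0.5955, -0.1054, 0.0622]
tcp_rot: [180.0, -0.0, -172.5]
wrist_force: [-0.1, -0.6, -0.1]
opening: -0.0002
grasp_force: 0.0
time: 4.32
ee_pos: [0.594, -0.0939, 0.0622]
tcp_rot: [180.0, -0.0, -172.5]
wrist_force: [0.1, 0.8, -0.6]
opening: -0.0001
grasp_force: 0.0
4.325 [ 0.59404705 -0.09386623  0.06223369] [ 1.79987189e+02 -2.76419733e-03 -1.72497994e+02] [ 0.05234332  0.80673493 -0.56311906]
```

View pics/w2.png

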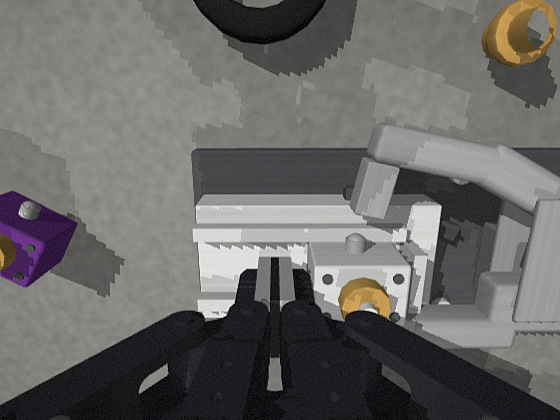

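The wrist view shows the housing (308–408, 240–310) just right of the closed fingers, with the socket at (363,298), close to the stop at about (412).

Run:
```python
from h import *
P=np.load("P.npy"); W=wcam(*pickle.load(open("w2.pkl","rb")))
for n,u,z in[("socket",(363,298),.068),("top L",(309,268),.06),("top R",(408,262),.06),("pad R",(293,257),.04),("pad L",(257,257),.04),("stop",(412,240),.037),("rail L",(193,240),.037),("jaw L bottom",(355,185),.053)]: print(n,*ray(W,u,z,P))
```

```text
socket [101.4  11.4] [ 0.58397975 -0.06258504  0.068     ]
top L [119.7   3.8] [ 0.57887545 -0.08170771  0.06      ]
top R [84.   1.4] [ 0.57183514 -0.04663478  0.06      ]
pad R [124.4   8.5] [ 0.58417062 -0.08580289  0.04      ]
pad L [139.5   8.5] [ 0.58614599 -0.1007334   0.04      ]
stop [74.2  2.1] [ 0.57120967 -0.03689857  0.037     ]
rail L [166.5   2.1] [ 0.58331167 -0.12833289  0.037     ]
jaw L bottom [103.4 -25.5] [ 0.54774716 -0.06937534  0.053     ]
```

```bash
python3 -m pendant '[[1,[-0.0003,0.002,0],0],[1,[-0.0005,0.004,0],0],[1,[-0.0005,0.004,0],0]]' | grep -E "ee|wrist"; for i in 1 2; do python3 -m pendant '[[1,[-0.0001,0.001,0],0],[1,[-0.0001,0.001,0],0]]' | grep -E "ee|wrist"; done
```

```text
ee_pos: [0.5935, -0.0898, 0.0622]
wrist_force: [0.6, 0.1, -0.1]
ee_pos: [0.5934, -0.0889, 0.0622]
wrist_force: [-0.1, -0.4, -1.1]
ee_pos: [0.5933, -0.0881, 0.0623]
wrist_force: [-0.8, -1.2, -0.5]
```

```bash
for i in 1 2 3; do python3 -m pendant '[[1,[-0.0001,0.001,0],0],[1,[-0.0001,0.001,0],0]]' | grep -E "ee|wrist"
python3 - <<'E'
from plant import ctrl
print(ctrl.get_obs()["wrist_force"])
E
done
```

```text
ee_pos: [0.5934, -0.0878, 0.0627]
wrist_force: [0.3, -5.8, 1.0]
[ 0.31133418 -5.84180729  1.03404853]
ee_pos: [0.5933, -0.0876, 0.0631]
wrist_force: [-0.5, -7.4, 2.1]
[-0.45154014 -7.42012712  2.05825959]
ee_pos: [0.5934, -0.0874, 0.0635]
wrist_force: [1.1, -11.2, 2.0]
[  1.11804069 -11.19183039   2.02240984]
```

```bash
python3 -m pendant '[[1,[0.0005,-0.005,0],0],[1,[0.002,-0.015,0],0],[1,[0.002,-0.015,0.03],0],[1,[0.002,-0.015,0.06],0],[1,[0.002,-0.015,0.06],0]]'
cat > g.py <<'E'
from h import *
from plant import ctrl
import cv2
def gold(o,c,P,z=.066):
    h=cv2.cvtColor(c["img"],cv2.COLOR_BGR2HSV); m=cv2.inRange(h,(12,120,80),(28,255,255))
    n,_,st,ce=cv2.connectedComponentsWithStats(m); W=wcam(o,c)
    for i in range(1,n):
        if st[i,4]>60: print("gold",ce[i].round(1),st[i,4],ray(W,ce[i],z,P)[0])
E
python3 - <<'E'
from g import *
P=np.load("P.npy")
gold(*pickle.load(open("w1.pkl","rb")),P);gold(*pickle.load(open("w2.pkl","rb")),P)
o=ctrl.get_obs();c=ctrl.camera("wrist");pickle.dump((o,c),open("w3.pkl","wb"));cv2.imwrite("pics/w3.png",c["img"]);print(o["ee_pos"]);gold(o,c,P)
E
```

```text
time: 6.68
ee_pos: [0.5966, -0.1, 0.1254]
tcp_rot: [-180.0, 0.3, -172.5]
wrist_force: [-0.7, 0.8, -0.3]
opening: 0.0001
grasp_force: 0.0
gold [253.6 128.1] 330 [ 26.2 -85.6]
gold [383.6 158.9] 190 [-81.3 -58.7]
gold [ 23.1 228.5] 233 [232.1  -2.2]
gold [147.6 245.3] 242 [124.3  15.6]
gold [128.7 320.3] 184 [151.2  92.1]
gold [  7.4 393.7] 242 [286.2 176.1]
gold [517.2  32.5] 3042 [ 62.6 -73.4]
gold [  3.8 260.3] 123 [224.9  -2. ]
gold [363.5 296.6] 1344 [100.7  12. ]
[ 0.59663041 -0.10004882  0.12535505]
gold [460.9  46.1] 1404 [ 55.5 -75.3]
gold [ 76.6 205.9] 594 [238.5  -0.7]
gold [357.  235.2] 791 [95.9 15.1]
gold [448.5 348.4] 78 [38.8 84.6]
```

The housing is home: its centre reads about x 96 mm and I felt the stop. Next I move to the outer side of the moving handle.

```bash
python3 -m pendant '[[1,[-0.03,0.047,0.01],0],[1,[-0.06,0.094,0.01],0],[1,[-0.09,0.141,0.01],0],[1,[-0.12,0.188,0.01],0],[1,[-0.149,0.2365,0],0]]';python3 -m pendant '[[1,[0,0,0],0],[1,[0,0,0],0]]'
python3 - <<'E'
from g import *
P=np.load("P.npy")
o=ctrl.get_obs();c=ctrl.camera("wrist");pickle.dump((o,c),open("w4.pkl","wb"));cv2.imwrite("pics/w4.png",c["img"]);print(o["ee_pos"],o["q"]);gold(o,c,P)
E
```

```text
time: 7.35
ee_pos: [0.4449, 0.1378, 0.1217]
tcp_rot: [180.0, 0.0, -172.5]
wrist_force: [0.7, 0.7, 0.0]
opening: 0.0002
grasp_force: 0.0
time: 7.6
ee_pos: [0.4458, 0.1365, 0.1216]
tcp_rot: [-180.0, -0.1, -172.4]
wrist_force: [0.4, -1.1, -0.4]
opening: -0.0
grasp_force: 0.0
[0.44577027 0.13654778 0.12159431] [ 4.19430499e+01 -1.76212465e+01 -2.68647284e+01 -2.08041450e-02
 -8.08153979e+01 -1.24384534e+02]
gold [ 54.8 238.3] 882 [  -4.  -103.4]
gold [219.5 305.9] 442 [-86.1 -64.5]
```

View pics/w4.png

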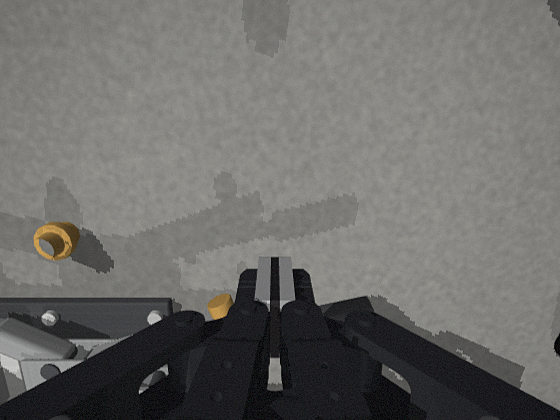

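The wrist view shows the knob at (219,306), left of the closed fingers at (275,260–300); its triangulated centre is local (-84,-57,57) mm. The fingers are clear of it and behind the handle tip, so I descend and approach.

```bash
python3 -m pendant '[[1,[0,0.002,-0.04],0],[1,[0,0.002,-0.063],0],[1,[0.01,0.003,-0.063],0],[1,[0.02,0.005,-0.063],0],[1,[0.02,0.005,-0.063],0]]' | grep -E "time|ee|wrist"
for i in 1 2 3; do python3 -m pendant '[[1,[0.002,0.0003,0],0],[1,[0.003,0.0004,0],0],[1,[0.003,0.0004,0],0]]' | grep -E "ee|wrist"; done
```

```text
time: 8.28
ee_pos: [0.4675, 0.1416, 0.0604]
wrist_force: [-0.7, 0.1, 0.3]
ee_pos: [0.4691, 0.142, 0.0595]
wrist_force: [0.1, -0.2, -0.3]
ee_pos: [0.4721, 0.1423, 0.0592]
wrist_force: [-0.1, -0.1, 0.3]
ee_pos: [0.4751, 0.1427, 0.0592]
wrist_force: [-0.1, 0.2, 0.5]
```

```bash
for i in 1 2 3 4; do python3 -m pendant '[[1,[0.001,0.00015,0],0],[1,[0.002,0.0003,0],0],[1,[0.002,0.0003,0],0]]' | grep -E "ee|wrist"; done
```

```text
ee_pos: [0.4771, 0.143, 0.0593]
wrist_force: [-0.3, 0.1, 0.7]
ee_pos: [0.4791, 0.1433, 0.0592]
wrist_force: [-0.3, 0.5, 0.2]
ee_pos: [0.4811, 0.1436, 0.0592]
wrist_force: [-0.4, 0.9, -0.4]
ee_pos: [0.4825, 0.1439, 0.0591]
wrist_force: [-5.1, 0.7, 2.3]
```

```bash
for i in 1 2 3 4; do python3 -m pendant '[[1,[0.001,0.0002,0],0],[1,[0.002,0.0004,0],0],[1,[0.002,0.0004,0],0]]' | grep -E "ee|wrist"; done
```

```text
ee_pos: [0.4842, 0.1446, 0.0591]
wrist_force: [-7.3, 1.3, 3.4]
ee_pos: [0.4859, 0.1453, 0.059]
wrist_force: [-10.1, 2.4, 4.5]
ee_pos: [0.4876, 0.1459, 0.0589]
wrist_force: [-10.9, 2.9, 4.8]
ee_pos: [0.4893, 0.1463, 0.0587]
wrist_force: [-11.5, 4.0, 5.6]
```

```bash
for i in 1 2 3; do python3 -m pendant '[[1,[0.001,0.0004,0.0003],0],[1,[0.002,0.0008,0.0005],0],[1,[0.002,0.0008,0.0005],0]]' | grep -E "ee|wrist"; done
```

```text
ee_pos: [0.491, 0.1471, 0.0588]
wrist_force: [-12.8, 3.9, 4.0]
ee_pos: [0.4926, 0.1478, 0.0589]
wrist_force: [-13.2, 4.2, 1.9]
ee_pos: [0.4943, 0.1486, 0.0589]
wrist_force: [-11.9, 4.2, 1.2]
```

```bash
for i in 1 2 3 4; do python3 -m pendant '[[1,[0.001,0.0003,0],0],[1,[0.002,0.0007,0],0],[1,[0.002,0.0007,0],0]]' | grep -E "ee|wrist"; done
```

```text
ee_pos: [0.4962, 0.1494, 0.0589]
wrist_force: [-13.5, 5.2, 2.3]
ee_pos: [0.4978, 0.15, 0.0589]
wrist_force: [-15.7, 5.0, 3.4]
ee_pos: [0.4999, 0.1508, 0.0589]
wrist_force: [-15.0, 5.4, 4.0]
ee_pos: [0.5021, 0.1516, 0.0589]
wrist_force: [-15.0, 5.7, 2.1]
```

```bash
for i in 1 2 3 4; do python3 -m pendant '[[1,[0.0008,0.0003,0.0001],0],[1,[0.0015,0.0005,0.0002],0],[1,[0.0015,0.0005,0.0002],0]]' | grep -E "ee|wrist"; done
```

```text
ee_pos: [0.5036, 0.1521, 0.059]
wrist_force: [-13.4, 6.1, 1.1]
ee_pos: [0.5051, 0.1526, 0.0591]
wrist_force: [-12.1, 4.5, -0.1]
ee_pos: [0.5066, 0.1531, 0.059]
wrist_force: [-12.6, 4.8, -1.1]
ee_pos: [0.5082, 0.1536, 0.0591]
wrist_force: [-10.7, 5.6, -2.1]
```

```bash
for i in 1 2 3 4; do python3 -m pendant '[[1,[0.0005,0.0002,-0.0001],0],[1,[0.001,0.0003,-0.0002],0],[1,[0.001,0.0003,-0.0002],0]]' | grep -E "ee|wrist"; done
```

```text
ee_pos: [0.5096, 0.1539, 0.0592]
wrist_force: [-10.7, 5.3, -1.6]
ee_pos: [0.5108, 0.154, 0.0591]
wrist_force: [-8.8, 4.1, -3.1]
ee_pos: [0.5121, 0.1543, 0.0591]
wrist_force: [-7.7, 4.6, -2.5]
ee_pos: [0.5135, 0.1544, 0.0591]
wrist_force: [-6.6, 3.3, -2.0]
```

```bash
for i in 1 2 3; do python3 -m pendant '[[1,[0.0005,0.0001,0],0],[1,[0.001,0.0002,0],0],[1,[0.001,0.0002,0],0]]' | grep -E "ee|wrist"; done
```

```text
ee_pos: [0.5147, 0.1545, 0.0592]
wrist_force: [-5.8, 2.8, -2.4]
ee_pos: [0.5161, 0.1543, 0.0596]
wrist_force: [-4.0, 0.1, -2.2]
ee_pos: [0.5186, 0.1544, 0.0612]
wrist_force: [-1.0, -0.6, -1.4]
```

```bash
for i in 1 2; do python3 -m pendant '[[1,[0.0005,0.0001,0],0],[1,[0.001,0.0001,0],0],[1,[0.001,0.0001,0],0]]' | grep -E "ee|wrist"; done
```

```text
ee_pos: [0.5195, 0.1546, 0.0612]
wrist_force: [-1.4, -0.9, -0.3]
ee_pos: [0.5204, 0.1549, 0.061]
wrist_force: [-0.3, -0.4, 0.7]
```

```bash
for i in 1 2; do python3 -m pendant '[[1,[0.0005,0.0001,0],0],[1,[0.001,0.0001,0],0],[1,[0.001,0.0001,0],0]]' | grep -E "ee|wrist"; done
```

```text
ee_pos: [0.5212, 0.1549, 0.0608]
wrist_force: [0.9, 0.1, -0.9]
ee_pos: [0.5221, 0.1549, 0.0608]
wrist_force: [0.8, -1.1, -0.5]
```

```bash
for i in 1 2 3; do python3 -m pendant '[[1,[0.0003,0,0],0],[1,[0.0006,0.0001,0],0]]' | grep -E "ee|wrist"; done
```

```text
ee_pos: [0.5227, 0.155, 0.0607]
wrist_force: [0.4, -0.2, -0.3]
ee_pos: [0.5233, 0.1551, 0.0608]
wrist_force: [-0.4, 0.6, -0.3]
ee_pos: [0.5239, 0.1552, 0.0608]
wrist_force: [0.1, 0.4, 0.4]
```

Run:
```python
from g import *
a=ctrl.camera("scene");b=ctrl.camera("side");pickle.dump((a,b),open("sd1.pkl","wb"))
A=cv2.resize(a["img"][165:245,230:380],(800,427),interpolation=cv2.INTER_CUBIC)[:,:420*800//800]
x=cv2.resize(a["img"][170:240,270:380],(400,255),interpolation=cv2.INTER_CUBIC);y=cv2.resize(b["img"][165:235,215:325],(400,255),interpolation=cv2.INTER_CUBIC)
cv2.imwrite("pics/sd1.png",np.hstack([x,y]))
```

```text
(no output)
```

View pics/sd1.png

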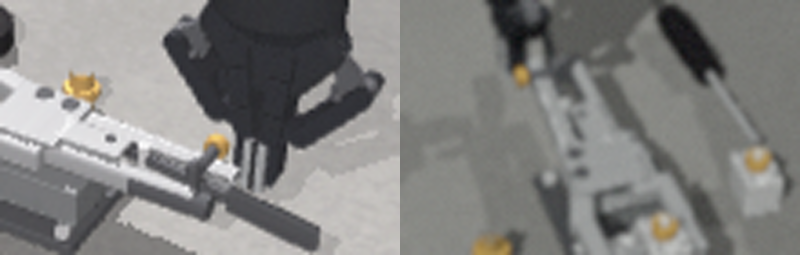

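The composite shows the moving handle nearly parallel to the fixed one, with the knob at (215,148) and the fingers just behind the tip. I'll back away and see whether the handle stays.

```bash
python3 -m pendant '[[1,[-0.004,-0.0005,0],0],[1,[-0.008,-0.001,0],0],[1,[-0.012,-0.0015,0],0],[1,[-0.012,-0.0015,0],0],[1,[-0.012,-0.0015,0],0]]'|grep -E "ee|wrist"
cat >> g.py <<'E'
def goldpx(c,x0,y0,x1,y1):
    h=cv2.cvtColor(c["img"],cv2.COLOR_BGR2HSV); m=cv2.inRange(h,(12,110,70),(28,255,255))
    n,_,st,ce=cv2.connectedComponentsWithStats(m)
    return [(ce[i].round(1).tolist(),int(st[i,4])) for i in range(1,n) if st[i,4]>4 and x0<ce[i][0]<x1 and y0<ce[i][1]<y1]
E
python3 - <<'E'
from g import *
a0,b0=pickle.load(open("sd1.pkl","rb"));d=pickle.load(open("d0.pkl","rb"))
a=ctrl.camera("scene");b=ctrl.camera("side");pickle.dump((a,b),open("sd2.pkl","wb"))
for n,A,B in(("start",d["scene"],d["side"]),("push",a0,b0),("back",a,b)):print(n,goldpx(A,310,190,345,225),goldpx(B,215,160,275,215))
E
```

```text
ee_pos: [0.5119, 0.1538, 0.0609]
wrist_force: [-0.6, 0.1, 0.4]
start [([331.4, 199.3], 19)] [([236.2, 190.9], 14)]
push [([329.7, 209.1], 21)] [([247.7, 184.8], 15)]
back [([329.7, 209.1], 21)] [([248.0, 185.5], 12)]
```

Run:
```python
from g import *
P=np.load("P.npy");d=pickle.load(open("d0.pkl","rb"));a,b=pickle.load(open("sd2.pkl","rb"))
def loc(X):
    l=X[:2]-P[:2];k,s=np.cos(P[2]),np.sin(P[2]);return np.array([k*l[0]+s*l[1],-s*l[0]+k*l[1]])*1000
p0=tri([(d["scene"],[331.4,199.3]),(d["side"],[236.2,190.9])]);p1=tri([(a,[329.7,209.1]),(b,[248,185.5])])
l0,l1=loc(p0.x),loc(p1.x);print(l0,p0.x[2],l1,p1.x[2],p0.cost,p1.cost)
an=lambda l:np.arctan2(-(l[1]+12),-l[0]);h=an(l0)-an(l1);print("h",h)
W=wcam(*pickle.load(open("w1.pkl","rb")));k=545/200
fb=lambda u:np.array([u[0],u[1]-300])/k+[295,145]-.3
for u in[(330,380),(335,398),(440,352),(445,373),(515,340),(515,355)]:
    l=ray(W,fb(u),.054,P)[0]; 
    for hh in (.34,h):
        c,s=np.cos(hh),np.sin(hh);x,y=l[0],l[1]+12
        print(u,l,round(hh,2),np.round([c*x+s*y,-s*x+c*y-12],1))
```

```text
[-81.67518637 -58.56412087] 0.05571156417686947 [-93.43543484 -23.55542413] 0.05583885862267677 0.7389907730120522 0.885885486755067
h 0.39510611599068773
(330, 380) [-114.   -42.9] 0.34 [-117.8   -3.1]
(330, 380) [-114.   -42.9] 0.4 [-117.1    3.4]
(335, 398) [-116.1  -36.9] 0.34 [-117.8    3.2]
(335, 398) [-116.1  -36.9] 0.4 [-116.7    9.7]
(440, 352) [-148.2  -51.4] 0.34 [-152.9    0.3]
(440, 352) [-148.2  -51.4] 0.4 [-151.9    8.7]
(445, 373) [-150.7  -44.6] 0.34 [-152.9    7.5]
(445, 373) [-150.7  -44.6] 0.4 [-151.6   15.9]
(515, 340) [-171.6  -54.9] 0.34 [-176.1    4.8]
(515, 340) [-171.6  -54.9] 0.4 [-174.9   14.5]
(515, 355) [-172.3  -50. ] 0.34 [-175.1    9.6]
(515, 355) [-172.3  -50. ] 0.4 [-173.7   19.2]
```

```bash
python3 -m pendant '[[1,[-0.005,0,0.03],0],[1,[-0.005,0,0.075],0],[1,[0.025,0.02,0.075],0],[1,[0.071,0.047,0.075],0],[1,[0.071,0.047,0.075],0]]'|grep -E "ee|wrist";python3 -m pendant '[[1,[0,0,-0.04],0],[1,[0,0,-0.076],0],[1,[0,0,-0.076],0]]'|grep -E "time|ee|wrist"
for i in 1 2 3; do python3 -m pendant '[[1,[-0.002,-0.0003,0],0],[1,[-0.003,-0.0004,0],0],[1,[-0.003,-0.0004,0],0]]' | grep -E "ee|wrist"; done
```

```text
ee_pos: [0.5839, 0.2016, 0.1318]
wrist_force: [-0.4, -0.6, -0.5]
time: 23.22
ee_pos: [0.5808, 0.1995, 0.0568]
wrist_force: [0.1, -0.5, 0.7]
ee_pos: [0.5803, 0.2007, 0.0613]
wrist_force: [-0.2, -0.4, -1.1]
ee_pos: [0.5768, 0.1999, 0.0598]
wrist_force: [-0.6, -0.3, 0.4]
ee_pos: [0.5738, 0.1995, 0.0598]
wrist_force: [0.4, -0.2, -0.1]
```

```bash
for i in 1 2 3 4 5 6; do python3 -m pendant '[[1,[-0.0015,-0.0002,0],0],[1,[-0.003,-0.0004,0],0],[1,[-0.004,-0.0005,0],0]]' | grep -E "ee|wrist"; done
```

```text
ee_pos: [0.5698, 0.199, 0.0598]
wrist_force: [-0.1, 0.4, -0.2]
ee_pos: [0.5658, 0.1986, 0.0598]
wrist_force: [1.6, 1.0, -0.4]
ee_pos: [0.5618, 0.1981, 0.0598]
wrist_force: [1.1, 0.3, 0.2]
ee_pos: [0.5578, 0.1976, 0.0598]
wrist_force: [0.6, 1.4, -1.1]
ee_pos: [0.5538, 0.197, 0.0598]
wrist_force: [0.8, 0.8, 0.0]
ee_pos: [0.5497, 0.1964, 0.0597]
wrist_force: [0.0, 0.6, -0.3]
```

```bash
for i in 1 2 3 4; do python3 -m pendant '[[1,[-0.0015,-0.0002,0],0],[1,[-0.003,-0.0004,0],0],[1,[-0.003,-0.0004,0],0]]' | grep -E "ee|wrist"; done
python3 - <<'E'
from g import *
a=ctrl.camera("scene");b=ctrl.camera("side");pickle.dump((a,b),open("sd3.pkl","wb"))
print(goldpx(a,310,185,345,225),goldpx(b,215,160,275,215))
E
```

```text
ee_pos: [0.5467, 0.1961, 0.0597]
wrist_force: [-0.2, 0.2, 0.1]
ee_pos: [0.5438, 0.1957, 0.0598]
wrist_force: [-0.6, -0.3, 0.1]
ee_pos: [0.5408, 0.1954, 0.0598]
wrist_force: [-0.4, -0.3, 0.3]
ee_pos: [0.5378, 0.1949, 0.0598]
wrist_force: [0.7, -0.2, 0.2]
[([329.3, 199.2], 6)] [([236.1, 191.1], 15)]
```

The knob is back at its starting pixels, so the handle has sprung open. I'll retract and check the final state.

```bash
python3 -m pendant '[[1,[0.003,0,0.04],0],[1,[0.003,0,0.1],0],[1,[0,-0.05,0.15],0],[1,[-0.01,-0.11,0.19],0],[1,[-0.015,-0.17,0.19],0]]'|grep -E "ee|wrist";python3 -m pendant '[[1,[0,0,0],0],[1,[0,0,0],0],[1,[0,0,0],0]]'|grep -E "time|ee|wrist"
python3 - <<'E'
from g import *
P=np.load("P.npy");o=ctrl.get_obs();c=ctrl.camera("wrist");cv2.imwrite("pics/w5.png",cv2.resize(c["img"],None,fx=1.42,fy=1.42,interpolation=cv2.INTER_CUBIC));gold(o,c,P)
a=ctrl.camera("scene");b=ctrl.camera("side")
print(goldpx(a,310,185,345,225),goldpx(b,215,160,275,215))
E
```

```text
ee_pos: [0.5246, 0.0373, 0.2513]
wrist_force: [1.8, -0.9, -0.6]
time: 29.2
ee_pos: [0.5241, 0.0391, 0.2471]
wrist_force: [0.3, 0.7, -0.4]
gold [233.9 125.8] 359 [ 23.4 -85.4]
gold [363.5 159.4] 193 [-81.8 -58.6]
gold [  2.5 224.9] 79 [225.4  -1.6]
gold [156.7 244.3] 256 [94.1 16.3]
gold [105.  319.2] 192 [149.2  91.8]
gold [  4.9 397.2] 111 [261.5 181.8]
[([331.6, 199.0], 20)] [([236.5, 191.3], 14)]
```

View pics/w5.png

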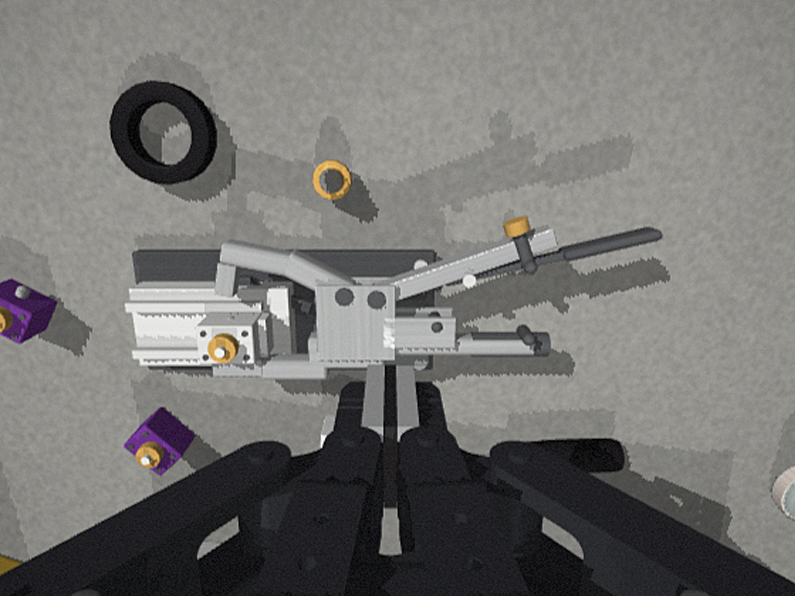

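The wrist view shows the pliers open, with the knob at (516,226) as at the start. The housing is at the stop with its socket at (222,347), x about 94 mm. Its pin no longer stands out, and nothing else has moved.

```bash
python3 -c "
from plant import ctrl
print(ctrl.hand_in())"
```

```text
the job is handed in; nothing more can be done
None
```

I've handed the job in, with no verdict returned: the housing is seated at the stop with its pin pressed in, and the pliers locked on their own, then sprang fully open when I pulled the lever (last camera view, about 29 s of 69 s).

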